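Make up the matched pair of spacers and shut the case

TASK

The red case must go out with two spacer blocks of equal length, but the one in its right-hand bay (as the robot sees it) is the wrong length. First move that wrong block into the free half of the grey tray, lying flat on the tray's floor; then, from the spacers lying loose on the bench, lay the one exactly as long as the block in the left-hand bay flat in the right-hand bay; finally fold the lid fully shut. Leave the left-hand block in its bay, the other spacers and the bystanders (battery, cup, glue bottle, drill) where they are.

Things in the scene. Friction and masses are not known exactly. Their poses are not given: they have to be found in the camera images.
- case: red plastic case, 130 (x) by 215 (y) mm, 55 high, walls, floor and the one dividing wall (in the middle, from front to back) 5 mm; origin under its centre. Two bays, each 120 by 100 mm inside, centred at y = +52.5 mm (the robot's left bay) and y = -52.5 mm (right bay) of the case. It is fixed to the bench.
- lid (a joint): the case's lid, rad: 0 = shut flat on the rim, 1.57 = upright, larger = leaning back away from the robot. A plain panel 130 mm from hinge to front edge, 215 wide, 8 thick, with a small black tab 12 mm long, 50 wide at the middle of its front edge; a stiff hinge, so it stays where it is left.
- lid_hinge (a point): the hinge axis (along the case's y), at the middle of the top of the case's far (+x) wall, 56 mm above the bench; when shut the lid lies from here towards -x of the case, its underside at the height of this axis
- lid_edge (a point): middle of the lid's front edge, 130 mm from the hinge axis, half way through its 8 mm thickness
- tray: open grey tray, 150 (x) by 220 (y) mm, 35 high, walls and floor 5 mm; origin under its centre; holds one odd spacer, on its +y half, so its -y half is free. Fixed to the bench.
- battery: black battery pack, 115 by 75 mm, 60 high, origin under its centre; bystander
- cup: orange square plastic cup, 50 by 50 mm, 60 high, origin under its centre; bystander
- glue: white glue bottle, 52 mm diameter, 150 high, standing, origin under its centre; bystander
- drill: cordless drill standing on its battery (120 by 76 mm), 216 high, chuck pointing to its -x, reaching 165 mm that way; origin under its battery; bystander
- spacer_a1: pale wood spacer block, 60 mm long (its x), 30 wide (y), 36 high (z), lying flat; origin under its centre; there are two of each length (60, 72, 84), alike but for length. At the start in one of the case's bays or in the tray.
- spacer_b1: pale wood spacer block, 72 mm long (its x), 30 wide (y), 36 high (z), lying flat; origin under its centre; there are two of each length (60, 72, 84), alike but for length. At the start in one of the case's bays or in the tray.
- spacer_c1: pale wood spacer block, 84 mm long (its x), 30 wide (y), 36 high (z), lying flat; origin under its centre; there are two of each length (60, 72, 84), alike but for length. At the start in one of the case's bays or in the tray.
- spacer_a2: pale wood spacer block, 60 mm long (its x), 30 wide (y), 36 high (z), lying flat; origin under its centre; there are two of each length (60, 72, 84), alike but for length. At the start loose on the bench.
- spacer_b2: pale wood spacer block, 72 mm long (its x), 30 wide (y), 36 high (z), lying flat; origin under its centre; there are two of each length (60, 72, 84), alike but for length. At the start loose on the bench.
- spacer_c2: pale wood spacer block, 84 mm long (its x), 30 wide (y), 36 high (z), lying flat; origin under its centre; there are two of each length (60, 72, 84), alike but for length. At the start loose on the bench.
Not all that is in view belongs to the job. Leave any purple look-alike of the spacer_c2 alone.

How it is judged (in metres and radians):
On the way, in this order (a step that is already met when the one before it is completed fails the run):
1. the wrong block lies flat on the tray's floor beside the one already there, let go ((((x of spacer_a1 in the frame of case between -0.045 and 0.045 m and y of spacer_a1 in the frame of case between 0.012 and 0.093 m and z of spacer_a1 in the frame of case between 0 and 0.011 m and angle between spacer_a1's own z axis and vertical below 0.12 rad) and distance of spacer_a1 from where it was at the start of the episode below 0.06 m and distance of any of spacer_b1, spacer_c1 from where it was at the start of the episode below 0.06 m and (x of spacer_b1 in the frame of tray between -0.06 and 0.06 m and y of spacer_b1 in the frame of tray between -0.093 and 0.093 m and z of spacer_b1 in the frame of tray between 0 and 0.011 m and angle between spacer_b1's own z axis and vertical below 0.12 rad) and linear speed of each of spacer_b1, spacer_c1 below 0.02 m/s and (x of spacer_c1 in the frame of tray between -0.06 and 0.06 m and y of spacer_c1 in the frame of tray between -0.093 and 0.093 m and z of spacer_c1 in the frame of tray between 0 and 0.011 m and angle between spacer_c1's own z axis and vertical below 0.12 rad) and contact force between the fingers and spacer_b1 below 0.1 N and contact force between the fingers and spacer_c1 below 0.1 N) or ((x of spacer_b1 in the frame of case between -0.045 and 0.045 m and y of spacer_b1 in the frame of case between 0.012 and 0.093 m and z of spacer_b1 in the frame of case between 0 and 0.011 m and angle between spacer_b1's own z axis and vertical below 0.12 rad) and distance of spacer_b1 from where it was at the start of the episode below 0.06 m and distance of any of spacer_a1, spacer_c1 from where it was at the start of the episode below 0.06 m and (x of spacer_a1 in the frame of tray between -0.06 and 0.06 m and y of spacer_a1 in the frame of tray between -0.093 and 0.093 m and z of spacer_a1 in the frame of tray between 0 and 0.011 m and angle between spacer_a1's own z axis and vertical below 0.12 rad) and linear speed of each of spacer_a1, spacer_c1 below 0.02 m/s and (x of spacer_c1 in the frame of tray between -0.06 and 0.06 m and y of spacer_c1 in the frame of tray between -0.093 and 0.093 m and z of spacer_c1 in the frame of tray between 0 and 0.011 m and angle between spacer_c1's own z axis and vertical below 0.12 rad) and contact force between the fingers and spacer_a1 below 0.1 N and contact force between the fingers and spacer_c1 below 0.1 N) or ((x of spacer_c1 in the frame of case between -0.045 and 0.045 m and y of spacer_c1 in the frame of case between 0.012 and 0.093 m and z of spacer_c1 in the frame of case between 0 and 0.011 m and angle between spacer_c1's own z axis and vertical below 0.12 rad) and distance of spacer_c1 from where it was at the start of the episode below 0.06 m and distance of any of spacer_a1, spacer_b1 from where it was at the start of the episode below 0.06 m and (x of spacer_a1 in the frame of tray between -0.06 and 0.06 m and y of spacer_a1 in the frame of tray between -0.093 and 0.093 m and z of spacer_a1 in the frame of tray between 0 and 0.011 m and angle between spacer_a1's own z axis and vertical below 0.12 rad) and linear speed of each of spacer_a1, spacer_b1 below 0.02 m/s and (x of spacer_b1 in the frame of tray between -0.06 and 0.06 m and y of spacer_b1 in the frame of tray between -0.093 and 0.093 m and z of spacer_b1 in the frame of tray between 0 and 0.011 m and angle between spacer_b1's own z axis and vertical below 0.12 rad) and contact force between the fingers and spacer_a1 below 0.1 N and contact force between the fingers and spacer_b1 below 0.1 N))), for 0.2 s.
2. the loose spacer that is as long as the left-hand block lies flat in the right-hand bay, let go ((((x of spacer_a1 in the frame of case between -0.045 and 0.045 m and y of spacer_a1 in the frame of case between 0.012 and 0.093 m and z of spacer_a1 in the frame of case between 0 and 0.011 m and angle between spacer_a1's own z axis and vertical below 0.12 rad) and distance of spacer_a1 from where it was at the start of the episode below 0.06 m and distance of any of spacer_b1, spacer_c1 from where it was at the start of the episode below 0.06 m and (x of spacer_b1 in the frame of tray between -0.06 and 0.06 m and y of spacer_b1 in the frame of tray between -0.093 and 0.093 m and z of spacer_b1 in the frame of tray between 0 and 0.011 m and angle between spacer_b1's own z axis and vertical below 0.12 rad) and linear speed of each of spacer_b1, spacer_c1, spacer_a2 below 0.02 m/s and (x of spacer_c1 in the frame of tray between -0.06 and 0.06 m and y of spacer_c1 in the frame of tray between -0.093 and 0.093 m and z of spacer_c1 in the frame of tray between 0 and 0.011 m and angle between spacer_c1's own z axis and vertical below 0.12 rad) and (x of spacer_a2 in the frame of case between -0.045 and 0.045 m and y of spacer_a2 in the frame of case between -0.093 and -0.012 m and z of spacer_a2 in the frame of case between 0 and 0.011 m and angle between spacer_a2's own z axis and vertical below 0.12 rad) and distance of each of spacer_b2, spacer_c2 from where it was at the start of the episode below 0.04 m and contact force between the fingers and spacer_a2 below 0.1 N) or ((x of spacer_b1 in the frame of case between -0.045 and 0.045 m and y of spacer_b1 in the frame of case between 0.012 and 0.093 m and z of spacer_b1 in the frame of case between 0 and 0.011 m and angle between spacer_b1's own z axis and vertical below 0.12 rad) and distance of spacer_b1 from where it was at the start of the episode below 0.06 m and distance of any of spacer_a1, spacer_c1 from where it was at the start of the episode below 0.06 m and (x of spacer_a1 in the frame of tray between -0.06 and 0.06 m and y of spacer_a1 in the frame of tray between -0.093 and 0.093 m and z of spacer_a1 in the frame of tray between 0 and 0.011 m and angle between spacer_a1's own z axis and vertical below 0.12 rad) and linear speed of each of spacer_a1, spacer_c1, spacer_b2 below 0.02 m/s and (x of spacer_c1 in the frame of tray between -0.06 and 0.06 m and y of spacer_c1 in the frame of tray between -0.093 and 0.093 m and z of spacer_c1 in the frame of tray between 0 and 0.011 m and angle between spacer_c1's own z axis and vertical below 0.12 rad) and (x of spacer_b2 in the frame of case between -0.045 and 0.045 m and y of spacer_b2 in the frame of case between -0.093 and -0.012 m and z of spacer_b2 in the frame of case between 0 and 0.011 m and angle between spacer_b2's own z axis and vertical below 0.12 rad) and distance of each of spacer_a2, spacer_c2 from where it was at the start of the episode below 0.04 m and contact force between the fingers and spacer_b2 below 0.1 N) or ((x of spacer_c1 in the frame of case between -0.045 and 0.045 m and y of spacer_c1 in the frame of case between 0.012 and 0.093 m and z of spacer_c1 in the frame of case between 0 and 0.011 m and angle between spacer_c1's own z axis and vertical below 0.12 rad) and distance of spacer_c1 from where it was at the start of the episode below 0.06 m and distance of any of spacer_a1, spacer_b1 from where it was at the start of the episode below 0.06 m and (x of spacer_a1 in the frame of tray between -0.06 and 0.06 m and y of spacer_a1 in the frame of tray between -0.093 and 0.093 m and z of spacer_a1 in the frame of tray between 0 and 0.011 m and angle between spacer_a1's own z axis and vertical below 0.12 rad) and linear speed of each of spacer_a1, spacer_b1, spacer_c2 below 0.02 m/s and (x of spacer_b1 in the frame of tray between -0.06 and 0.06 m and y of spacer_b1 in the frame of tray between -0.093 and 0.093 m and z of spacer_b1 in the frame of tray between 0 and 0.011 m and angle between spacer_b1's own z axis and vertical below 0.12 rad) and (x of spacer_c2 in the frame of case between -0.045 and 0.045 m and y of spacer_c2 in the frame of case between -0.093 and -0.012 m and z of spacer_c2 in the frame of case between 0 and 0.011 m and angle between spacer_c2's own z axis and vertical below 0.12 rad) and distance of each of spacer_a2, spacer_b2 from where it was at the start of the episode below 0.04 m and contact force between the fingers and spacer_c2 below 0.1 N))), for 0.2 s.
At the end, for the whole second after the job is handed in: Lid shut within 0.06 rad; left bay: its own block; right bay: the bench spacer of the same length; tray: its own block and the wrong one; all four flat on the floors, at rest. The two other bench spacers within 40 mm, left-bay block and first tray block within 60 mm of their starts (value of joint lid below 0.06 rad and (((x of spacer_a1 in the frame of case between -0.045 and 0.045 m and y of spacer_a1 in the frame of case between 0.012 and 0.093 m and z of spacer_a1 in the frame of case between 0 and 0.011 m and angle between spacer_a1's own z axis and vertical below 0.12 rad) and distance of spacer_a1 from where it was at the start of the episode below 0.06 m and distance of any of spacer_b1, spacer_c1 from where it was at the start of the episode below 0.06 m and (x of spacer_b1 in the frame of tray between -0.06 and 0.06 m and y of spacer_b1 in the frame of tray between -0.093 and 0.093 m and z of spacer_b1 in the frame of tray between 0 and 0.011 m and angle between spacer_b1's own z axis and vertical below 0.12 rad) and linear speed of each of spacer_b1, spacer_c1, spacer_a2 below 0.02 m/s and (x of spacer_c1 in the frame of tray between -0.06 and 0.06 m and y of spacer_c1 in the frame of tray between -0.093 and 0.093 m and z of spacer_c1 in the frame of tray between 0 and 0.011 m and angle between spacer_c1's own z axis and vertical below 0.12 rad) and (x of spacer_a2 in the frame of case between -0.045 and 0.045 m and y of spacer_a2 in the frame of case between -0.093 and -0.012 m and z of spacer_a2 in the frame of case between 0 and 0.011 m and angle between spacer_a2's own z axis and vertical below 0.12 rad) and distance of each of spacer_b2, spacer_c2 from where it was at the start of the episode below 0.04 m) or ((x of spacer_b1 in the frame of case between -0.045 and 0.045 m and y of spacer_b1 in the frame of case between 0.012 and 0.093 m and z of spacer_b1 in the frame of case between 0 and 0.011 m and angle between spacer_b1's own z axis and vertical below 0.12 rad) and distance of spacer_b1 from where it was at the start of the episode below 0.06 m and distance of any of spacer_a1, spacer_c1 from where it was at the start of the episode below 0.06 m and (x of spacer_a1 in the frame of tray between -0.06 and 0.06 m and y of spacer_a1 in the frame of tray between -0.093 and 0.093 m and z of spacer_a1 in the frame of tray between 0 and 0.011 m and angle between spacer_a1's own z axis and vertical below 0.12 rad) and linear speed of each of spacer_a1, spacer_c1, spacer_b2 below 0.02 m/s and (x of spacer_c1 in the frame of tray between -0.06 and 0.06 m and y of spacer_c1 in the frame of tray between -0.093 and 0.093 m and z of spacer_c1 in the frame of tray between 0 and 0.011 m and angle between spacer_c1's own z axis and vertical below 0.12 rad) and (x of spacer_b2 in the frame of case between -0.045 and 0.045 m and y of spacer_b2 in the frame of case between -0.093 and -0.012 m and z of spacer_b2 in the frame of case between 0 and 0.011 m and angle between spacer_b2's own z axis and vertical below 0.12 rad) and distance of each of spacer_a2, spacer_c2 from where it was at the start of the episode below 0.04 m) or ((x of spacer_c1 in the frame of case between -0.045 and 0.045 m and y of spacer_c1 in the frame of case between 0.012 and 0.093 m and z of spacer_c1 in the frame of case between 0 and 0.011 m and angle between spacer_c1's own z axis and vertical below 0.12 rad) and distance of spacer_c1 from where it was at the start of the episode below 0.06 m and distance of any of spacer_a1, spacer_b1 from where it was at the start of the episode below 0.06 m and (x of spacer_a1 in the frame of tray between -0.06 and 0.06 m and y of spacer_a1 in the frame of tray between -0.093 and 0.093 m and z of spacer_a1 in the frame of tray between 0 and 0.011 m and angle between spacer_a1's own z axis and vertical below 0.12 rad) and linear speed of each of spacer_a1, spacer_b1, spacer_c2 below 0.02 m/s and (x of spacer_b1 in the frame of tray between -0.06 and 0.06 m and y of spacer_b1 in the frame of tray between -0.093 and 0.093 m and z of spacer_b1 in the frame of tray between 0 and 0.011 m and angle between spacer_b1's own z axis and vertical below 0.12 rad) and (x of spacer_c2 in the frame of case between -0.045 and 0.045 m and y of spacer_c2 in the frame of case between -0.093 and -0.012 m and z of spacer_c2 in the frame of case between 0 and 0.011 m and angle between spacer_c2's own z axis and vertical below 0.12 rad) and distance of each of spacer_a2, spacer_b2 from where it was at the start of the episode below 0.04 m))); the robot touches nothing.
It fails at once if a bystander (battery, cup, glue, drill) is shifted more than 30 mm or tipped (distance of any of battery, cup, glue, drill from where it was at the start of the episode above 0.03 m or angle between any of battery, cup, glue, drill's own z axis and vertical above 0.35 rad).
It also fails if it takes over 69 s, if anything falls off the work surface, if the arm or the gripper's body presses on something with over 40 N, if the wrist force passes 120 N, or if a joint passes its speed limit or range.

ROBOT

A 6-joint arm with a two-finger parallel gripper is mounted at the origin on the work surface. World frame = base frame: x ahead of the robot, y to its left, z up, the work surface at z = 0. Lengths are in mm, angles in rad, forces in N, time in s.
With the tool pointing down it reaches from about 350 to 875 mm from the base axis. Payload 4.2 kg.
Tool frame: the origin (TCP) lies at the very end of the fingers, on their centre line; the grasp point (between the pads) lies 19 mm behind it (arm.pinch_z is the distance from the TCP to the grasp point, in mm); x points along the fingers, y is the direction in which the jaws open and shut, and the axes are right-handed (so a half turn about x gives the same grasp; the last joint's range is limited). The gripper opens to 85 mm and grips with 20 to 120 N. Pads are 22 mm wide; open, the fingers measure 114 mm over their backs; the gripper's body (76 mm by 85 mm) begins 54 mm behind the grasp point. The pads swing forward as they close: fully open they stand 13 mm farther back than shut.
Start: joints at [1.433, 0.385, 0.008, 0, -1.194, -0.259], TCP at [241.51, 576.431, 231.312] pointing down, gripper open.
Joint ranges: [-3.14, 3.14], [-1.21, 2.06], [-1.07, 1.41], [-3.16, 2.05], [-2.99, -0.16], [-3.1, 3.1]. Speed limits (rad/s): [2.79, 2.79, 3.14, 3.14, 3.14, 3.14].

INTERFACE

Orientations are given as a unit quaternion [x, y, z, w].
In Python, from bench import arm gives the robot as it stands.
- The arm moves only by the tool drive_tool, never from a script. Its argument "motion" is a list of rows, each a list of 4 numbers: the shift along the tool's x, y, z in mm, then the turn about the tool's x in degrees. In form: [[dx, dy, dz, spin], ...]. A call has 1 to 10 rows; each row shifts and turns the commanded pose from where the row before left it, along the tool's axes as they then stand; what a row does not reach is not made up. A row lasts 1/12 s, in which the tool goes at most 41.7 mm and 7.16 degrees, less where a joint would pass 70% of its speed; a pose out of reach is approached as far as the arm can. A call with a gripper value outside its range is refused whole. "grip" is the finger opening in mm, from 0 to 85.4, set as the call begins (left out, the last holds). The fingers move at their own pace and stop on an object; the grip force is fixed at half the most. Time passes only in rows, so rows that do not move let the fingers close. It gives the time, the measured TCP pose, the force and the opening at its end, in the units of the state.
- arm.read_state(): the state, without advancing time (a new reading comes with each control period).
- arm.get_image(name): name is "scene" or "top"; returns the picture (400x640x3 uint8, red, green, blue); there is no depth.
- arm.calibration(name): a dict with "K" (3x3 intrinsics, pixels), "eye" and "attitude" of the camera in the world. Camera axes: x right, y up, looking along -z (the intrinsics and any distortion apply to the point x, -y, -z); pixel columns grow to the right and rows downward; lengths in mm; the calibration is good to about 2 mm. A picture is of the moment at which its call begins. calibration takes no time and is no camera call.
- arm.job_done(): hands the job in, once; it reports no verdict.
The state is a dict: "clock": time; "joints": joint angles; "joint_vel": joint speeds; "joint_efforts": joint torques, N m; "position": TCP position; "ee_rot": TCP orientation; "contact_force": force on the tool from outside, world axes, zero at the start; "wrist_torque": the same for the moment, N m; "gripper_width": finger opening in mm.
Only numpy, scipy, OpenCV 4.12 (cv2) and the standard library are available. Lean on these libraries where they do the work, as an engineer would, in place of code of your own. Each camera call takes 0.05 s, during which the arm holds its last target. There are 200 camera calls.

## Working session

There is one attempt and no reset: what is moved stays moved. The work goes in short steps, Python scripts to look and compute and a tool call to move; the robot and the scene stay as the last step left them, time stands still between calls to the robot, and variables do not carry over. Pictures are saved under pics/ and viewed, about 8 in all and at most 12, crops included, and the job is handed in when it is done.

Besides the shell and the picture viewer there is one more tool, called after "Request:" by a JSON object that holds its "api" and its "payload". drive_tool: Moves the arm, as the interface text tells. Its arguments: {"type":"object","properties":{"motion":{"type":"array"},"grip":{"type":"number"}},"required":["motion"]}

```bash
ls; mkdir -p pics; python3 - <<'E'
from bench import arm
import cv2,numpy as np
for n in("scene","top"):
    im=arm.get_image(n); cv2.imwrite(f"pics/{n}0.png",im[:,:,::-1]); c=arm.calibration(n); print(n,c)
s=arm.read_state();print(s)
E
```

```text
pics
scene {'K': array([[404.52903549,   0.        , 322.67628596],
       [  0.        , 404.52903549, 201.13518269],
       [  0.        ,   0.        ,   1.        ]]), 'eye': array([915.24178826, 432.40450423, 883.45168623]), 'attitude': array([0.1198385 , 0.29470207, 0.8854621 , 0.33874221])}
top {'K': array([[380.99228658,   0.        , 313.47298504],
       [  0.        , 380.99228658, 199.60648778],
       [  0.        ,   0.        ,   1.        ]]), 'eye': array([ 406.87496003,  -32.68032613, 1068.84868064]), 'attitude': array([-0.03160774,  0.03806148,  0.70700291, -0.70547796])}
{'clock': 0.1, 'joints': array([ 1.43260368e+00,  3.85474307e-01,  6.80055929e-03, -4.59630270e-04,
       -1.19397244e+00, -2.58573698e-01]), 'joint_vel': array([ 0.00058167, -0.00159561,  0.00259644,  0.00136184,  0.00061102,
        0.0014545 ]), 'joint_efforts': array([-3.74134625e-04, -3.93317449e+01,  1.88930529e+01,  4.19793919e+00,
       -2.58117347e-03,  2.11194092e-06]), 'position': array([241.31788888, 575.99054729, 230.34543139]), 'ee_rot': array([-0.69311439,  0.14008039,  0.69333725,  0.13875654]), 'contact_force': array([-0.81249159,  0.37276379, -0.42155208]), 'wrist_torque': array([ 0.00963611, -0.003955  ,  0.02957054]), 'gripper_width': 85.50390074478973}
```

View pics/top0.png

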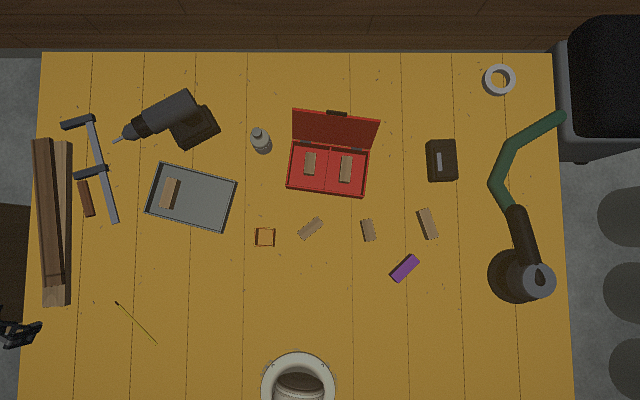

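View pics/scene0.png

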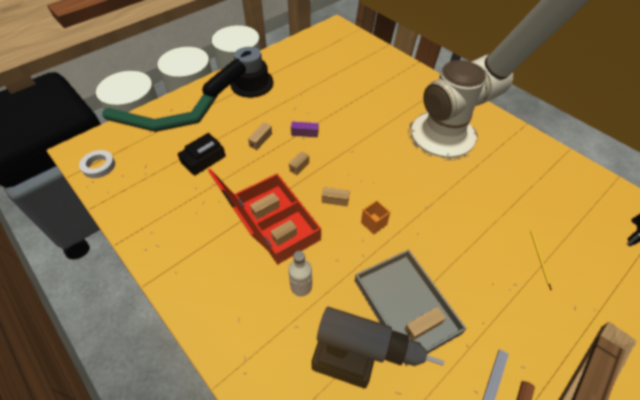

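Top view: the left bay block is at (310,163), the right bay block at (345,169) and the tray block at (170,193). Wood blocks loose on the bench are at (310,228), (369,230) and (428,223). The purple look-alike at (405,268) must be left alone. The scene view shows the same items, and the lid leans back. Next I'll take a close crop and measure.

```bash
cat > h.py <<'E'
import numpy as np,cv2
from scipy.spatial.transform import Rotation as R
from bench import arm
def cal(n):
    c=arm.calibration(n); return c["K"],c["eye"],R.from_quat(c["attitude"]).as_matrix()
def proj(n,P):
    K,e,A=cal(n); q=(np.atleast_2d(P)-e)@A; q=q*[1,-1,-1]; q=q@K.T; return q[:,:2]/q[:,2:]
def ray(n,uv):
    K,e,A=cal(n); uv=np.atleast_2d(uv); d=np.c_[uv,np.ones(len(uv))]@np.linalg.inv(K).T*[1,-1,-1]; return e,d@A.T
def onz(n,uv,z):
    e,d=ray(n,uv); return e+d*((z-e[2])/d[:,2])[:,None]
def tri(u1,u2):
    (a,d),(b,f)=ray("top",u1),ray("scene",u2); d=d[0];f=f[0]
    s=np.linalg.lstsq(np.c_[d,-f],b-a,rcond=None)[0]; p,q=a+s[0]*d,b+s[1]*f
    return (p+q)/2,np.linalg.norm(p-q)
E
python3 - <<'E'
from h import *
t=cv2.imread("pics/top0.png"); s=cv2.imread("pics/scene0.png")
a=cv2.resize(t[95:285,140:450],None,fx=2.58,fy=2.58,interpolation=cv2.INTER_CUBIC)
cv2.imwrite("pics/c1.png",a)
b=cv2.resize(s[115:265,180:400],None,fx=3.6,fy=3.6,interpolation=cv2.INTER_CUBIC)
cv2.imwrite("pics/c2.png",b)
for p in [(310,163),(345,169),(170,193),(310,228),(369,230),(428,223),(405,268)]:
    h=cv2.cvtColor(t,cv2.COLOR_BGR2HSV)[p[1],p[0]]; w=onz("top",p,36)[0]; print(p,h,w.round(),proj("scene",w).round())
E
```

```text
(310, 163) [ 18 100 122] [610. -33.  36.] [[284. 230.]]
(345, 169) [ 16  98 120] [ 593. -129.   36.] [[266. 203.]]
(170, 193) [ 18  97 126] [528. 348.  36.] [[425. 320.]]
(310, 228) [ 18 107 124] [432. -33.  36.] [[336. 193.]]
(369, 230) [ 17 100 123] [ 426. -192.   36.] [[299. 159.]]
(428, 223) [ 16 104 123] [ 445. -353.   36.] [[260. 132.]]
(405, 268) [144 106 123] [ 324. -287.   36.] [[305. 125.]]
```

View pics/c1.png

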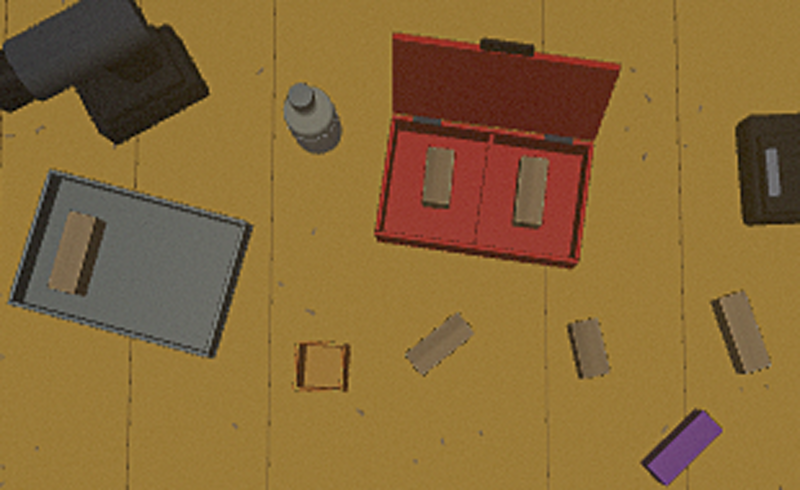

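View pics/c2.png

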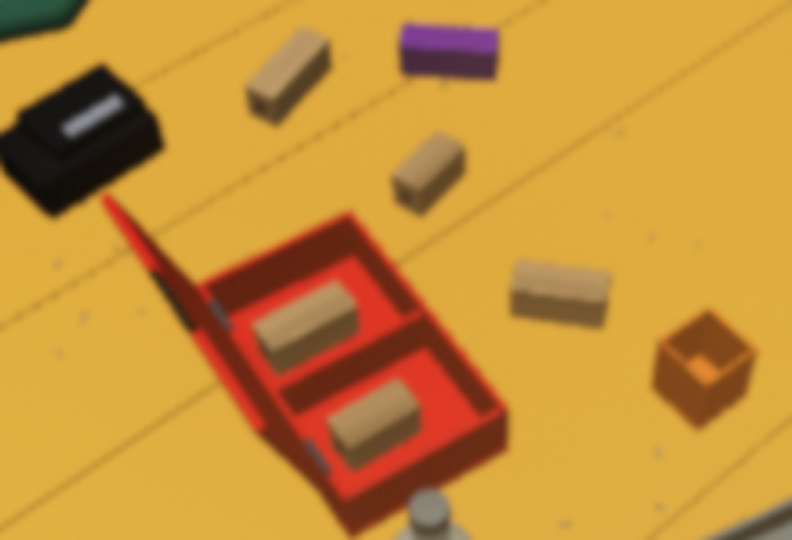

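The loose wood blocks look different in length: (369,230) is the shortest, and the left-bay block also looks shortest. I'll measure them properly by fitting boxes in both views.

```bash
cat > fit.py <<'E'
from h import *
from scipy.optimize import minimize
def box(x,y,th,l,w,z0,z1):
    c,s=np.cos(th),np.sin(th); P=[]
    for z in(z0,z1):
        for a,b in((1,1),(1,-1),(-1,-1),(-1,1)):
            P.append((x+c*a*l/2-s*b*w/2,y+s*a*l/2+c*b*w/2,z))
    return np.array(P)
def wood(im,n):
    h=cv2.cvtColor(cv2.GaussianBlur(cv2.resize(im,None,fx=4,fy=4,interpolation=cv2.INTER_LINEAR),(0,0),2),cv2.COLOR_BGR2HSV).astype(int)
    H,S,V=h[...,0],h[...,1],h[...,2]
    return ((H>8)&(H<24)&(S<(145)) &(S>55)&(V>85)).astype(np.uint8)
def topface(im,n,p,r=25):
    m=wood(im,n); k,lab,st,ce=cv2.connectedComponentsWithStats(m)
    p=np.array(p)*4
    i=min((i for i in range(1,k) if st[i,4]>300),key=lambda i:np.linalg.norm(ce[i]-p))
    return (lab==i).astype(np.uint8),(ce[i]+.5)/4-.5,st[i]
def rect(n,mask,z):
    c=max(cv2.findContours(mask,0,1)[0],key=cv2.contourArea)[:,0,:]
    w=onz(n,(c+.5)/4-.5,z)[:,:2].astype(np.float32)
    (cx,cy),(a,b),t=cv2.minAreaRect(w); t=np.radians(t)
    if a<b:a,b,t=b,a,t+np.pi/2
    return cx,cy,a,b,(t+np.pi/2)%np.pi-np.pi/2
E
python3 - <<'E'
from fit import *
t=cv2.imread("pics/top0.png"); s=cv2.imread("pics/scene0.png")
names=["left","right","tray","b1","b2","b3"]
T=[(310,163),(345,169),(170,193),(310,228),(369,230),(428,223)]
S=[(284,229),(265,205),(424,321),(336,193),(300,161),(261,133)]
hs=cv2.cvtColor(s,cv2.COLOR_BGR2HSV)
print([hs[v-2,u].tolist() for u,v in S], cv2.cvtColor(t,cv2.COLOR_BGR2HSV)[240,330],hs[180,340])
for n,a,b in zip(names,T,S):
    z=36 if n[0]=='b' else 41
    m,c,st=topface(t,"top",a); m2,c2,st2=topface(s,"scene",b)
    P,e=tri(c,c2)
    print(n,"tri",P.round(),"gap",e.round(1),"toprect",np.round(rect("top",m,z),2),"scenerect",np.round(rect("scene",m2,z),2))
E
```

```text
[[18, 122, 176], [17, 121, 171], [18, 113, 182], [18, 121, 186], [18, 121, 169], [18, 114, 183]] [ 21 162 154] [ 20 183 223]
left tri [611. -32.  37.] gap 2.3 toprect [ 6.0943e+02 -3.1420e+01  6.0900e+01  2.9800e+01 -1.0000e-01] scenerect [ 6.1327e+02 -3.1100e+01  5.8690e+01  2.9840e+01 -1.1000e-01]
right tri [ 596. -131.   37.] gap 2.9 toprect [ 5.9308e+02 -1.2934e+02  7.4490e+01  3.1140e+01 -1.2000e-01] scenerect [ 5.9765e+02 -1.2906e+02  7.0810e+01  3.2240e+01 -1.2000e-01]
tray tri [531. 354.  36.] gap 3.8 toprect [ 5.2896e+02  3.5327e+02  8.5000e+01  3.0660e+01 -2.4000e-01] scenerect [ 5.3527e+02  3.5258e+02  9.8320e+01  3.7380e+01 -2.3000e-01]
b1 tri [433. -33.  34.] gap 2.3 toprect [432.31 -32.55  73.27  31.31  -0.89] scenerect [435.35 -33.02  69.05  33.17  -0.91]
b2 tri [ 428. -192.   32.] gap 2.2 toprect [ 4.2718e+02 -1.9004e+02  6.0890e+01  3.2950e+01  2.2000e-01] scenerect [ 4.3062e+02 -1.9068e+02  6.1530e+01  3.0830e+01  2.2000e-01]
b3 tri [ 444. -357.   26.] gap 1.3 toprect [ 4.4374e+02 -3.5382e+02  8.5510e+01  3.2600e+01  3.1000e-01] scenerect [ 4.5020e+02 -3.4916e+02  9.8200e+01  3.9650e+01  3.8000e-01]
```

Lengths: left bay 60, right bay 72, tray 84. On the bench, b1 (310,228) is 72, b2 (369,230) is 60 and b3 (428,223) is 84. So the wrong block is the 72 and I want b2 at (369,230). Triangulated top heights are about 36–37 in the bays and 32–34 on the bench (41 and 36 stated), which is within the calibration error. Next come the case, the tray, the lid angle and the tool axes.

```bash
cat >> h.py <<'E'
def go(x,y,z,yaw=None):
    """print tool-frame shift (with present axes) to world x,y,z; yaw = desired block long-axis angle -> spin"""
    s=arm.read_state(); M=R.from_quat(s["ee_rot"]).as_matrix(); p=s["position"]
    print("pos",p.round(1),"ax",M.round(3).tolist(),"grip",round(s["gripper_width"],1),"F",s["contact_force"].round(1),"t",round(s["clock"],2),"j6",s["joints"][5].round(2))
    print("shift",(M.T@(np.array([x,y,z])-p)).round(1))
    if yaw is not None:
        # tool z is along the block's long axis; spin about tool x (down) by +a turns yaw by -a
        cur=np.arctan2(M[1,2],M[0,2]); a=(cur-yaw+np.pi/2)%np.pi-np.pi/2
        print("cur yaw z",cur.round(3),"spin deg",np.degrees(a).round(1))
E
python3 - <<'E'
from h import *
def f(p,o,k): return np.array(p)/k+np.array(o)-.5+.5/k
ct=onz("top",f([(395,120),(592,143),(577,267),(375,240)],(140,95),2.58),55)
cs=onz("scene",f([(507,410),(350,213)],(180,115),3.6),55)
tt=onz("top",f([(52,170),(252,222),(213,357),(11,302)],(140,95),2.58),35)
print("case corners BL BR FR FL",ct.round(),"scene FL FR",cs.round())
for n,c in(("case",ct),("tray",tt)):
    m=c.mean(0); v=(c[0]-c[1]+c[3]-c[2])/2; u=(c[0]-c[3]+c[1]-c[2])/2
    print(n,m.round(),"sizes",np.linalg.norm(u).round(),np.linalg.norm(v).round(),"yaw",np.arctan2(u[1],u[0]).round(3),np.arctan2(-v[0],v[1]).round(3))
# lid: front edge (top-view crop tab base middle) vs hinge
th=-.12; m=ct.mean(0)
h=m[:2]+65*np.array([np.cos(th),np.sin(th)])
for a in np.arange(1.4,2.3,.1):
    P=np.r_[h-130*np.cos(a)*np.array([np.cos(th),np.sin(th)]),56+130*np.sin(a)]
    print(round(a,1),P.round(),proj("top",P).round(1)[0],proj("scene",P).round(1)[0])
print("obs top",f((507,42),(140,95),2.58),"obs scene tab",f((172,302),(180,115),3.6))
go(595,-129,150,-.12)
E
```

```text
case corners BL BR FR FL [[ 666.   14.   55.]
 [ 642. -193.   55.]
 [ 511. -176.   55.]
 [ 539.   34.   55.]] scene FL FR [[ 548.   33.   55.]
 [ 518. -176.   55.]]
case [590. -80.  55.] sizes 131.0 210.0 yaw -0.147 -0.127
tray [519. 291.  35.] sizes 147.0 221.0 yaw -0.262 -0.262
1.4 [632. -85. 184.] [332.1 141.7] [257.2 184.5]
1.5 [645. -87. 186.] [332.8 136.3] [252.  186.6]
1.6 [658. -89. 186.] [333.4 130.9] [246.8 189.1]
1.7 [671. -90. 185.] [334.  125.7] [241.7 192. ]
1.8 [683. -92. 183.] [334.5 120.8] [236.7 195.3]
1.9 [696. -93. 179.] [335.  116.2] [231.8 198.9]
2.0 [708. -95. 174.] [335.4 112. ] [227.2 202.7]
2.1 [719. -96. 168.] [335.8 108.3] [223.  206.7]
2.2 [730. -97. 161.] [336.1 105. ] [219.1 211. ]
obs top [336.20542636 110.97286822] obs scene tab [227.41666667 198.52777778]
pos [241.3 576.  230.3] ax [[-0.001, -0.387, -0.922], [-0.002, -0.922, 0.387], [-1.0, 0.002, -0.0]] grip 85.5 F [-0.8  0.4 -0.4] t 0.1 j6 -0.26
shift [  81.4  513.3 -598.7]
cur yaw z 2.745 spin deg -15.9
```

Request:
{"api": "drive_tool", "payload": {"motion": [[0,15,-18,0],[0,23,-27,0],[0,25,-29,0],[0,25,-29,0],[0,25,-29,0],[0,25,-29,0],[0,25,-29,0],[0,25,-29,0],[0,25,-29,0],[0,25,-29,0]], "grip": 58}}

```text
clock: 0.93
position: [405.2, 247.9, 231.2]
ee_rot: [-0.693, 0.139, 0.693, 0.139]
contact_force: [1.0, 1.0, 0.3]
gripper_width: 57.8
```

Request:
{"api": "drive_tool", "payload": {"motion": [[0,25,-29,0],[0,25,-29,0],[0,25,-29,0],[0,25,-29,0],[0,25,-29,0],[0,25,-29,0],[0,25,-29,0],[0,25,-29,0],[0,15,-18,0],[0,8,-8,0]]}}

```text
clock: 1.77
position: [557.5, -58.2, 230.4]
ee_rot: [-0.693, 0.141, 0.693, 0.14]
contact_force: [-0.2, 0.7, -0.4]
gripper_width: 58.3
```

Request:
{"api": "drive_tool", "payload": {"motion": [[0,0,0,-5],[0,0,0,-5],[0,0,0,-5.9],[0,0,0,0]]}}

```text
clock: 2.1
position: [556.3, -55.2, 230.9]
ee_rot: [-0.706, 0.041, 0.706, 0.042]
contact_force: [0.1, -0.0, -0.4]
gripper_width: 57.8
```

```bash
python3 - <<'E'
from h import *
go(595.5,-129.2,110,-.12)
E
```

```text
pos [556.3 -55.2 230.9] ax [[-0.001, -0.117, -0.993], [0.0, -0.993, 0.117], [-1.0, -0.0, 0.001]] grip 57.8 F [ 0.1 -0.  -0.4] t 2.1 j6 1.26
shift [120.9  68.9 -47.7]
cur yaw z 3.024 spin deg 0.1
```

Request:
{"api": "drive_tool", "payload": {"motion": [[0,14,-10,0],[0,20,-14,0],[0,20,-14,0],[0,15,-10,0],[30,0,0,0],[30,0,0,0],[30,0,0,0],[25,0,0,0],[0,0,0,0]]}}

```text
clock: 2.85
position: [592.0, -128.9, 110.3]
ee_rot: [-0.701, 0.043, 0.71, 0.044]
contact_force: [-0.5, -0.0, -0.6]
gripper_width: 58.2
```

```bash
python3 - <<'E'
from h import *
go(595.5,-129.2,9,-.12)
a=arm.get_image("top")[:,:,::-1];b=arm.get_image("scene")[:,:,::-1]
cv2.imwrite("pics/m1.png",np.hstack([cv2.resize(a[80:230,260:430],(510,450),interpolation=2),cv2.resize(b[120:270,200:297],(290,450),interpolation=2)]))
E
```

```text
pos [ 592.  -128.9  110.3] ax [[-0.012, -0.122, -0.992], [0.001, -0.992, 0.122], [-1.0, 0.0, 0.012]] grip 58.2 F [-0.5 -0.  -0.6] t 2.85 j6 1.4
shift [101.3  -0.2  -4.8]
cur yaw z 3.019 spin deg -0.1
```

View pics/m1.png

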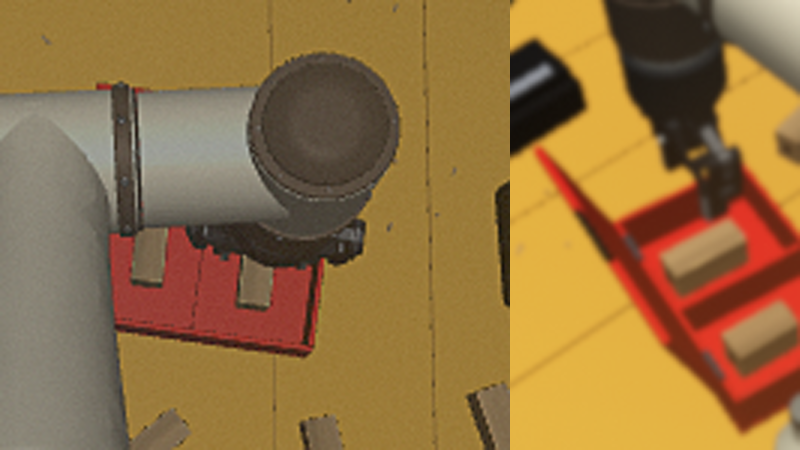

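The crop shows the gripper centred above the right-bay block, with its fingers on either side and the lid clear. Descending.

Request:
{"api": "drive_tool", "payload": {"motion": [[25,0,-3,0],[25,0,0,0],[25,0,0,0],[15,0,0,0],[7,0,0,0],[0,0,0,0],[0,0,0,0],[0,0,0,0]]}}

```text
clock: 3.62
position: [600.9, -130.0, 21.6]
ee_rot: [0.707, -0.042, -0.704, -0.042]
contact_force: [0.7, -1.0, 0.5]
gripper_width: 57.9
```

Request:
{"api": "drive_tool", "payload": {"motion": [[0,0,0,0],[0,0,0,0],[0,0,0,0],[0,0,0,0],[0,0,0,0],[0,0,0,0],[0,0,0,0],[0,0,0,0]], "grip": 15}}

```text
clock: 4.28
position: [600.2, -130.1, 20.8]
ee_rot: [0.707, -0.042, -0.705, -0.042]
contact_force: [-0.9, 0.4, 5.9]
gripper_width: 28.7
```

```bash
python3 - <<'E'
from h import *
go(595.5,-129.2,140,-.12)
E
```

```text
pos [ 600.2 -130.1   20.8] ax [[0.002, -0.119, -0.993], [-0.0, -0.993, 0.119], [-1.0, 0.0, -0.002]] grip 28.7 F [-0.9  0.4  5.9] t 4.28 j6 1.4
shift [-119.2   -0.3    4.5]
cur yaw z 3.023 spin deg 0.1
```

The TCP stopped at z≈21, which is too high on the block. I'll open, go lower and regrip.

Request:
{"api": "drive_tool", "payload": {"motion": [[0,0,0,0],[0,0,0,0],[0,0,0,0],[4,0,2,0],[4,0,2,0],[3,0,0,0],[0,0,0,0],[0,0,0,0]], "grip": 55}}

```text
clock: 4.95
position: [594.9, -129.6, 7.8]
ee_rot: [-0.705, 0.042, 0.706, 0.042]
contact_force: [0.4, 0.2, 0.7]
gripper_width: 54.9
```

Request:
{"api": "drive_tool", "payload": {"motion": [[0,0,0,0],[0,0,0,0],[0,0,0,0],[0,0,0,0],[0,0,0,0],[0,0,0,0],[0,0,0,0]], "grip": 15}}

```text
clock: 5.53
position: [595.5, -129.6, 8.6]
ee_rot: [0.706, -0.042, -0.706, -0.042]
contact_force: [0.7, -0.3, 1.9]
gripper_width: 29.3
```

Request:
{"api": "drive_tool", "payload": {"motion": [[-10,0,0,0],[-20,0,0,0],[-20,0,0,0],[-20,0,0,0],[-20,0,0,0],[-20,0,0,0],[-10,0,0,0],[0,0,0,0],[0,0,0,0]]}}

```text
clock: 6.28
position: [594.9, -129.5, 128.3]
ee_rot: [0.706, -0.042, -0.706, -0.042]
contact_force: [0.2, 0.2, -0.5]
gripper_width: 29.0
```

```bash
python3 - <<'E'
from h import *
go(509,241,120,-.262)
E
```

```text
pos [ 594.9 -129.5  128.3] ax [[0.0, -0.119, -0.993], [0.001, -0.993, 0.119], [-1.0, -0.001, -0.0]] grip 29.0 F [ 0.2  0.2 -0.5] t 6.28 j6 1.4
shift [   8.5 -357.6  129.6]
cur yaw z 3.022 spin deg 8.2
```

Request:
{"api": "drive_tool", "payload": {"motion": [[0,-16,6,0],[0,-28,10,0],[0,-32,12,0],[0,-32,12,0],[0,-32,12,0],[0,-32,12,0],[0,-32,12,0],[0,-32,12,0],[0,-32,12,0],[0,-32,11,0]]}}

```text
clock: 7.12
position: [518.8, 182.4, 126.4]
ee_rot: [-0.705, 0.043, 0.707, 0.041]
contact_force: [1.0, 0.2, -0.2]
gripper_width: 29.3
```

Request:
{"api": "drive_tool", "payload": {"motion": [[0,-30,10,0],[0,-18,6,0],[0,-8,2,0],[0,0,0,4],[0,0,0,4.2],[0,0,0,0],[0,0,0,0]]}}

```text
clock: 7.7
position: [509.0, 238.3, 127.1]
ee_rot: [-0.7, 0.093, 0.702, 0.091]
contact_force: [-0.0, -0.3, 0.0]
gripper_width: 29.2
```

```bash
python3 - <<'E'
from h import *
go(509,241,10,-.262)
a=arm.get_image("top")[:,:,::-1];b=arm.get_image("scene")[:,:,::-1]
cv2.imwrite("pics/m2.png",np.hstack([cv2.resize(a[130:260,130:260],(450,450),interpolation=2),cv2.resize(b[220:370,330:447],(350,450),interpolation=2)]))
E
```

```text
pos [509.  238.3 127.1] ax [[-0.002, -0.258, -0.966], [-0.002, -0.966, 0.258], [-1.0, 0.002, 0.002]] grip 29.2 F [-0.  -0.3  0. ] t 7.7 j6 0.58
shift [117.1  -2.8   0.5]
cur yaw z 2.88 spin deg 0.0
```

View pics/m2.png

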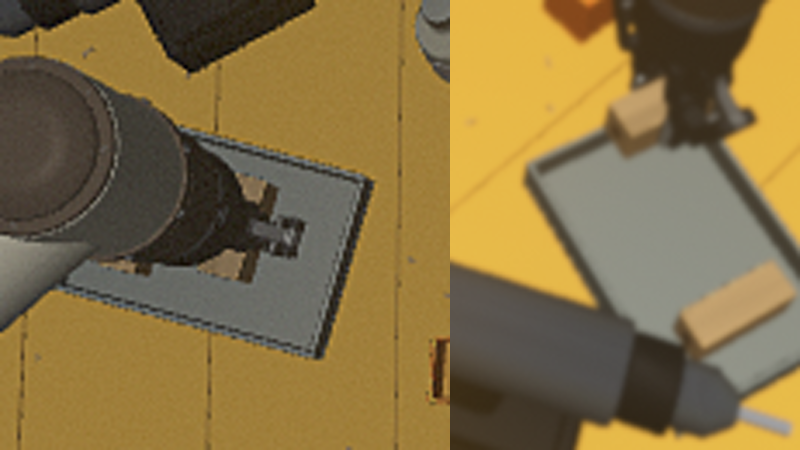

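The block is held level above the free half of the tray, and the 84 block is at the far end, untouched. Lowering.

Request:
{"api": "drive_tool", "payload": {"motion": [[15,0,0,0],[22,0,0,0],[22,0,0,0],[22,0,0,0],[15,0,0,0],[10,0,0,0],[5,0,0,0],[0,0,0,0],[0,0,0,0]]}}

```text
clock: 8.55
position: [510.0, 239.4, 17.8]
ee_rot: [0.701, -0.092, -0.701, -0.093]
contact_force: [0.1, -1.0, 0.0]
gripper_width: 29.4
```

Request:
{"api": "drive_tool", "payload": {"motion": [[4,0,0,0],[3,0,0,0],[1.5,0,0,0],[0,0,0,0],[0,0,0,0]]}}

```text
clock: 8.97
position: [509.6, 239.2, 9.0]
ee_rot: [0.701, -0.092, -0.701, -0.093]
contact_force: [-0.9, 1.0, -1.0]
gripper_width: 29.2
```

Request:
{"api": "drive_tool", "payload": {"motion": [[0,0,0,0],[0,0,0,0],[0,0,0,0],[0,0,0,0],[0,0,0,0]], "grip": 55}}

```text
clock: 9.38
position: [509.6, 239.2, 8.9]
ee_rot: [0.701, -0.092, -0.701, -0.093]
contact_force: [0.8, -0.0, -0.3]
gripper_width: 55.1
```

Request:
{"api": "drive_tool", "payload": {"motion": [[-10,0,0,0],[-20,0,0,0],[-20,0,0,0],[-20,0,0,0],[-20,0,0,0],[-20,0,0,0],[-10,0,0,0],[0,0,0,0],[0,0,0,0]]}}

```text
clock: 10.13
position: [509.3, 239.2, 129.1]
ee_rot: [0.701, -0.092, -0.701, -0.093]
contact_force: [-0.9, -0.3, 0.1]
gripper_width: 54.9
```

```bash
python3 - <<'E'
from h import *
go(429,-190.5,130,.22)
E
```

```text
pos [509.3 239.2 129.1] ax [[0.0, -0.26, -0.966], [0.001, -0.966, 0.26], [-1.0, -0.001, -0.0]] grip 54.9 F [-0.9 -0.3  0.1] t 10.13 j6 0.58
shift [ -1.3 435.8 -34. ]
cur yaw z 2.879 spin deg -27.7
```

Request:
{"api": "drive_tool", "payload": {"motion": [[0,16,-1,0],[0,28,-2,0],[0,33,-3,0],[0,33,-3,0],[0,33,-3,0],[0,33,-3,0],[0,33,-3,0],[0,33,-3,0],[0,33,-3,0],[0,33,-3,0]]}}

```text
clock: 10.97
position: [453.5, -67.3, 127.4]
ee_rot: [-0.7, 0.093, 0.702, 0.092]
contact_force: [1.4, 1.1, 1.3]
gripper_width: 55.3
```

Request:
{"api": "drive_tool", "payload": {"motion": [[0,33,-2,0],[0,33,-2,0],[0,32,-2,0],[0,22,-1,0],[0,10,0,0],[0,0,0,-6],[0,0,0,-7],[0,0,0,-7],[0,0,0,-7.7]]}}

```text
clock: 11.72
position: [427.5, -192.5, 127.6]
ee_rot: [-0.702, -0.077, 0.704, -0.076]
contact_force: [-0.4, 0.5, -0.5]
gripper_width: 54.9
```

Request:
{"api": "drive_tool", "payload": {"motion": [[0,0,0,0],[0,0,0,0]]}}

```text
clock: 11.88
position: [427.9, -192.4, 128.0]
ee_rot: [-0.703, -0.074, 0.704, -0.073]
contact_force: [-0.5, 0.7, 0.4]
gripper_width: 54.6
```

```bash
python3 - <<'E'
from fit import *
go(429,-190.5,8,.22)
a=arm.get_image("top")[:,:,::-1].copy();b=arm.get_image("scene")[:,:,::-1].copy()
cv2.imwrite("pics/m3.png",np.hstack([cv2.resize(a[140:290,130:450],(512,240),interpolation=2),cv2.resize(b[110:210,240:360],(288,240),interpolation=2)]))
for p in[(170,193),(205,200)]:
    m,c,st=topface(a,"top",p); print(c.round(),np.round(rect("top",m,41),2))
for p in[(424,321),(390,280)]:
    m,c,st=topface(b,"scene",p); print(c.round(),np.round(rect("scene",m,41),2))
E
```

```text
pos [ 427.9 -192.4  128. ] ax [[-0.002, 0.207, -0.978], [0.0, -0.978, -0.207], [-1.0, -0.001, 0.002]] grip 54.6 F [-0.5  0.7  0.4] t 11.88 j6 1.85
shift [120.   -1.5  -1.6]
cur yaw z -2.933 spin deg -0.7
[167. 192.] [ 5.2888e+02  3.5330e+02  8.5200e+01  3.0710e+01 -2.4000e-01]
[209. 199.] [ 5.0948e+02  2.3986e+02  7.2920e+01  3.1060e+01 -2.6000e-01]
[425. 323.] [ 5.3546e+02  3.5249e+02  9.8530e+01  3.7590e+01 -2.3000e-01]
[392. 282.] [ 5.1595e+02  2.4116e+02  8.5890e+01  4.3340e+01 -2.6000e-01]
```

View pics/m3.png

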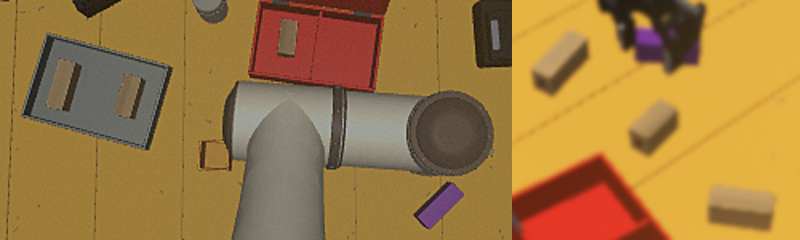

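The wrong block lies in the tray at (509.5, 240). The top camera agrees with the robot to within 1 mm, and the 84 block hasn't moved. The gripper is above b2, raised, so in the scene view it appears shifted away from the camera. Descending.

Request:
{"api": "drive_tool", "payload": {"motion": [[15,-1,0,-0.7],[22,-1,0,0],[22,0,0,0],[22,0,0,0],[17,0,0,0],[12,0,0,0],[7,0,0,0],[2,0,0,0],[0,0,0,0],[0,0,0,0]]}}

```text
clock: 12.82
position: [428.9, -190.7, 10.4]
ee_rot: [0.703, 0.079, -0.702, 0.079]
contact_force: [0.6, 0.5, -0.2]
gripper_width: 55.1
```

Request:
{"api": "drive_tool", "payload": {"motion": [[3,0,0,0],[2,0,0,0],[0,0,0,0],[0,0,0,0]]}}

```text
clock: 13.15
position: [428.4, -190.7, 5.0]
ee_rot: [0.703, 0.079, -0.703, 0.079]
contact_force: [0.0, 0.6, -0.6]
gripper_width: 54.9
```

Request:
{"api": "drive_tool", "payload": {"motion": [[0,0,0,0],[0,0,0,0],[0,0,0,0],[0,0,0,0],[0,0,0,0],[0,0,0,0],[0,0,0,0]], "grip": 15}}

```text
clock: 13.73
position: [428.7, -190.7, 5.1]
ee_rot: [0.703, 0.079, -0.702, 0.079]
contact_force: [-0.3, 0.4, 5.0]
gripper_width: 29.1
```

Request:
{"api": "drive_tool", "payload": {"motion": [[-10,0,0,0],[-20,0,0,0],[-20,0,0,0],[-20,0,0,0],[-20,0,0,0],[-20,0,0,0],[-10,0,0,0],[0,0,0,0],[0,0,0,0]]}}

```text
clock: 14.48
position: [427.9, -190.5, 124.5]
ee_rot: [0.703, 0.079, -0.703, 0.079]
contact_force: [-0.2, 0.3, -0.4]
gripper_width: 29.1
```

```bash
python3 - <<'E'
from h import *
go(584,-131,127,-.127)
E
```

```text
pos [ 427.9 -190.5  124.5] ax [[0.0, 0.222, -0.975], [0.001, -0.975, -0.222], [-1.0, -0.001, -0.0]] grip 29.1 F [-0.2  0.3 -0.4] t 14.48 j6 1.87
shift [  -2.4  -23.4 -165.4]
cur yaw z -2.918 spin deg 20.1
```

Request:
{"api": "drive_tool", "payload": {"motion": [[0,-2.4,-15,0],[0,-4,-28,0],[0,-4,-30,0],[0,-4,-30,0],[0,-4,-30,0],[0,-4,-22,0],[0,-1,-10,0],[0,0,0,6.5],[0,0,0,7],[0,0,0,6.6]]}}

```text
clock: 15.32
position: [583.3, -130.9, 122.8]
ee_rot: [-0.704, 0.047, 0.707, 0.047]
contact_force: [-0.0, 0.8, -0.3]
gripper_width: 29.3
```

Request:
{"api": "drive_tool", "payload": {"motion": [[0,0,0,0],[0,0,0,0]]}}

```text
clock: 15.48
position: [583.4, -131.2, 123.6]
ee_rot: [-0.705, 0.044, 0.707, 0.044]
contact_force: [0.8, 0.0, -0.5]
gripper_width: 29.1
```

```bash
python3 - <<'E'
from h import *
go(584,-131,10.6,-.127)
E
```

```text
pos [ 583.4 -131.2  123.6] ax [[-0.002, -0.124, -0.992], [0.0, -0.992, 0.124], [-1.0, 0.0, 0.002]] grip 29.1 F [ 0.8  0.  -0.5] t 15.48 j6 1.4
shift [113.   -0.3  -0.9]
cur yaw z 3.017 spin deg 0.2
```

Request:
{"api": "drive_tool", "payload": {"motion": [[15,0,0,0],[20,0,0,0],[20,0,0,0],[20,0,0,0],[15,0,0,0],[9,0,0,0],[5,0,0,0],[0,0,0,0],[0,0,0,0]]}}

```text
clock: 16.23
position: [584.4, -131.3, 21.2]
ee_rot: [0.706, -0.045, -0.705, -0.044]
contact_force: [-0.3, 0.0, 0.6]
gripper_width: 29.1
```

Request:
{"api": "drive_tool", "payload": {"motion": [[5,0,0,0],[3,0,0,0],[2,0,0,0],[0,0,0,0],[0,0,0,0]]}}

```text
clock: 16.65
position: [584.0, -131.2, 10.9]
ee_rot: [0.706, -0.045, -0.706, -0.045]
contact_force: [0.2, 1.1, -0.1]
gripper_width: 29.1
```

Request:
{"api": "drive_tool", "payload": {"motion": [[0,0,0,0],[0,0,0,0],[0,0,0,0],[0,0,0,0],[0,0,0,0]], "grip": 55}}

```text
clock: 17.07
position: [584.1, -131.2, 10.9]
ee_rot: [0.706, -0.045, -0.706, -0.045]
contact_force: [0.4, 0.0, -0.3]
gripper_width: 55.2
```

Request:
{"api": "drive_tool", "payload": {"motion": [[-10,0,0,0],[-20,0,0,0],[-20,0,0,0],[-20,0,0,0],[-20,0,0,0],[-20,0,0,0],[-20,0,0,0],[-20,0,0,0],[-20,0,0,0],[-20,0,0,0]]}}

```text
clock: 17.9
position: [583.7, -131.3, 202.8]
ee_rot: [0.706, -0.045, -0.705, -0.045]
contact_force: [0.0, 0.2, -0.2]
gripper_width: 55.0
```

Request:
{"api": "drive_tool", "payload": {"motion": [[-20,0,0,0],[-20,0,0,0],[-10,0,0,0],[0,0,0,0]], "grip": 0}}

```text
clock: 18.23
position: [585.1, -131.4, 254.3]
ee_rot: [0.708, -0.045, -0.703, -0.045]
contact_force: [0.2, 0.6, -0.4]
gripper_width: 6.8
```

```bash
python3 - <<'E'
from fit import *
go(749.7,-99.3,254,-.127)
a=arm.get_image("top")[:,:,::-1].copy();b=arm.get_image("scene")[:,:,::-1].copy()
cv2.imwrite("pics/m4.png",np.hstack([cv2.resize(a[80:290,240:440],(400,420),interpolation=2),cv2.resize(b[110:290,180:350],(397,420),interpolation=2)]))
for p in[(310,163),(345,169)]:
    m,c,st=topface(a,"top",p); print(c.round(),np.round(rect("top",m,41),2))
for p in[(284,229),(265,205)]:
    m,c,st=topface(b,"scene",p); print(c.round(),np.round(rect("scene",m,41),2))
E
```

```text
pos [ 585.1 -131.4  254.3] ax [[0.006, -0.126, -0.992], [-0.0, -0.992, 0.126], [-1.0, -0.0, -0.006]] grip 6.8 F [ 0.2  0.6 -0.4] t 18.23 j6 1.39
shift [   1.3  -52.6 -159.2]
cur yaw z 3.015 spin deg 0.0
[310. 163.] [ 6.0968e+02 -3.1520e+01  6.0370e+01  2.9590e+01 -1.0000e-01]
[345. 173.] [ 5.8073e+02 -1.2849e+02  6.1650e+01  3.1080e+01 -1.3000e-01]
[283. 230.] [ 6.1324e+02 -3.0990e+01  5.8760e+01  3.0300e+01 -1.2000e-01]
[268. 201.] [ 5.8498e+02 -1.2880e+02  5.8190e+01  3.0190e+01 -1.2000e-01]
```

View pics/m4.png

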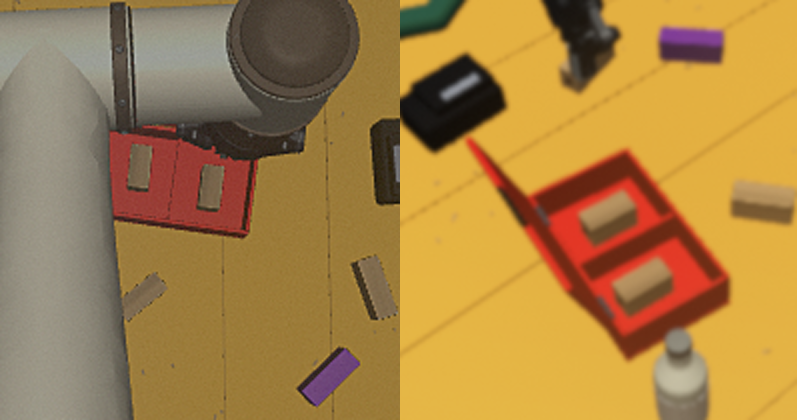

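Both bays hold 60 mm blocks, flat on the floor: left at (610,-31), right at (581,-129). The lid still leans back. I'll go over it and behind it.

Request:
{"api": "drive_tool", "payload": {"motion": [[-6,-5,-12,0],[0,-8,-24,0],[0,-8,-26,0],[0,-8,-26,0],[0,-8,-26,0],[0,-8,-26,0],[0,-8,-20,0],[0,0,-8,0],[0,0,0,0],[0,0,0,0]], "grip": 0}}

```text
clock: 19.17
position: [756.8, -99.8, 253.8]
ee_rot: [-0.704, 0.045, 0.707, 0.045]
contact_force: [-0.3, -0.1, 0.2]
gripper_width: 0.3
```

```bash
python3 - <<'E'
from fit import *
go(749.7,-99.3,150,-.127)
a=arm.get_image("top")[:,:,::-1].copy();b=arm.get_image("scene")[:,:,::-1].copy()
s=arm.read_state()["position"]; print(proj("scene",[s,[s[0],s[1],150]]).round(),proj("top",[s,[s[0],s[1],150]]).round())
cv2.imwrite("pics/m5.png",np.hstack([cv2.resize(a[80:220,260:420],(400,350),interpolation=2),cv2.resize(b[110:285,130:330],(400,350),interpolation=2)]))
E
```

```text
pos [756.8 -99.8 253.8] ax [[-0.005, -0.127, -0.992], [0.0, -0.992, 0.127], [-1.0, 0.0, 0.005]] grip 0.3 F [-0.3 -0.1  0.2] t 19.17 j6 1.36
shift [103.9   0.4   6.6]
cur yaw z 3.015 spin deg -0.0
[[198. 189.]
 [209. 220.]] [[340.  79.]
 [337.  96.]]
```

View pics/m5.png

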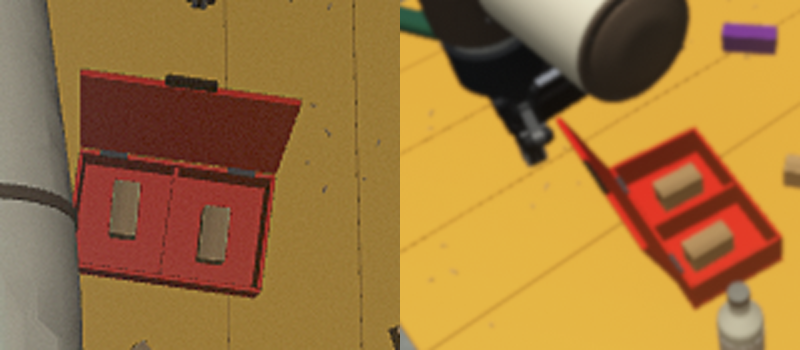

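The closed fingers are beyond the lid's edge and clear of it. Going down behind it.

Request:
{"api": "drive_tool", "payload": {"motion": [[12,0,0,0],[18,0,0,0],[18,0,0,0],[18,0,0,0],[16,0,0,0],[12,0,0,0],[6,0,0,0],[0,0,0,0],[0,0,0,0]]}}

```text
clock: 20.02
position: [757.5, -100.1, 157.6]
ee_rot: [0.706, -0.045, -0.705, -0.045]
contact_force: [0.7, 0.1, 0.5]
gripper_width: 0.6
```

Request:
{"api": "drive_tool", "payload": {"motion": [[0,0,10,0],[0,0,15,0],[0,0,15,0],[0,0,15,0],[0,0,15,0],[0,0,0,0]]}}

```text
clock: 20.52
position: [687.2, -90.8, 159.8]
ee_rot: [0.707, -0.045, -0.704, -0.045]
contact_force: [-0.5, -0.1, 0.7]
gripper_width: 0.4
```

Request:
{"api": "drive_tool", "payload": {"motion": [[0,0,13,0],[0,0,13,0],[1,0,13,0],[2,0,13,0],[5,0,9,0],[5,0,10,0],[5,0,9,0],[0,0,0,0]]}}

```text
clock: 21.18
position: [608.1, -80.7, 139.3]
ee_rot: [0.706, -0.045, -0.706, -0.045]
contact_force: [-0.2, -0.1, -0.2]
gripper_width: -0.3
```

Request:
{"api": "drive_tool", "payload": {"motion": [[7,0,8,0],[7,0,8,0],[7,0,7,0],[9,0,5,0],[9,0,5,0],[0,0,0,0]]}}

```text
clock: 21.68
position: [575.4, -76.7, 99.1]
ee_rot: [-0.705, 0.045, 0.706, 0.045]
contact_force: [-0.4, -0.0, -1.1]
gripper_width: 0.3
```

```bash
python3 - <<'E'
from fit import *
go(572.7,-77,64,-.127)
b=arm.get_image("scene")[:,:,::-1].copy();a=arm.get_image("top")[:,:,::-1].copy()
cv2.imwrite("pics/m6.png",np.hstack([cv2.resize(a[80:220,260:420],(400,350),interpolation=2),cv2.resize(b[110:285,130:330],(400,350),interpolation=2)]))
E
```

```text
pos [575.4 -76.7  99.1] ax [[-0.002, -0.127, -0.992], [0.0, -0.992, 0.127], [-1.0, 0.0, 0.002]] grip 0.3 F [-0.4 -0.  -1.1] t 21.68 j6 1.3
shift [35.1  0.6  2.6]
cur yaw z 3.014 spin deg -0.0
```

View pics/m6.png

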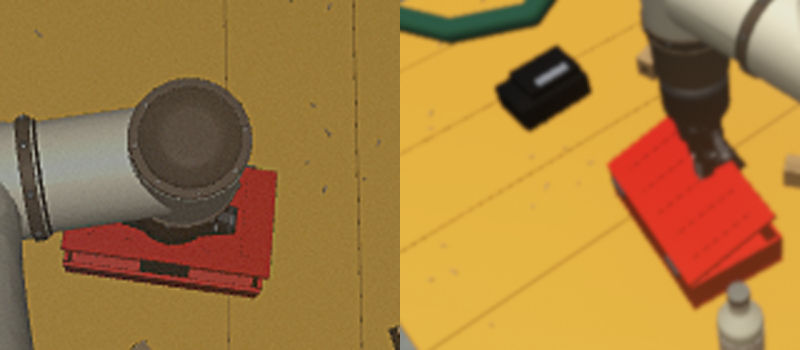

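The lid is nearly down, roughly 0.3 rad, with the fingers on top. I'll press it down gradually.

Request:
{"api": "drive_tool", "payload": {"motion": [[8,0,2,0],[8,0,2,0],[8,0,0,0],[5,0,0,0],[3,0,0,0],[1,0,0,0],[0,0,0,0]]}}

```text
clock: 22.37
position: [571.8, -76.3, 66.3]
ee_rot: [-0.705, 0.045, 0.706, 0.045]
contact_force: [-0.0, 0.4, -0.6]
gripper_width: -0.2
```

Request:
{"api": "drive_tool", "payload": {"motion": [[1,0,0,0],[1,0,0,0],[0,0,0,0]]}}

```text
clock: 22.62
position: [572.1, -76.2, 64.9]
ee_rot: [0.706, -0.045, -0.705, -0.045]
contact_force: [-0.3, -0.1, 1.2]
gripper_width: 0.0
```

Request:
{"api": "drive_tool", "payload": {"motion": [[1,0,0,0],[0.5,0,0,0],[0,0,0,0]]}}

```text
clock: 22.87
position: [572.0, -76.2, 63.6]
ee_rot: [0.706, -0.045, -0.706, -0.045]
contact_force: [-0.1, 0.4, 2.2]
gripper_width: 0.1
```

Request:
{"api": "drive_tool", "payload": {"motion": [[0.7,0,0,0],[0,0,0,0]]}}

```text
clock: 23.03
position: [572.0, -76.2, 63.6]
ee_rot: [0.706, -0.045, -0.706, -0.045]
contact_force: [-1.9, 0.5, 5.2]
gripper_width: -0.1
```

Request:
{"api": "drive_tool", "payload": {"motion": [[1,0,0,0],[1,0,0,0],[0,0,0,0]]}}

```text
clock: 23.28
position: [572.1, -76.2, 63.4]
ee_rot: [0.706, -0.045, -0.705, -0.044]
contact_force: [-5.6, 1.3, 15.6]
gripper_width: -0.1
```

Request:
{"api": "drive_tool", "payload": {"motion": [[-10,0,0,0],[-20,0,0,0],[-25,0,0,0],[-25,0,0,0],[-25,0,0,0],[-25,0,0,0],[-25,0,0,0],[-15,0,0,0],[0,0,0,0]]}}

```text
clock: 24.03
position: [573.9, -76.3, 235.0]
ee_rot: [0.709, -0.044, -0.703, -0.045]
contact_force: [1.1, -1.5, 1.0]
gripper_width: -0.0
```

Request:
{"api": "drive_tool", "payload": {"motion": [[0,-20,15,0],[0,-30,20,0],[0,-30,20,0],[0,-30,20,0],[0,-30,20,0],[0,-30,15,0],[0,-30,0,0],[0,-20,0,0],[0,0,0,0],[0,0,0,0]]}}

```text
clock: 24.87
position: [490.0, 156.5, 229.5]
ee_rot: [-0.705, 0.045, 0.706, 0.044]
contact_force: [0.1, 0.1, -0.2]
gripper_width: -0.2
```

```bash
python3 - <<'E'
from fit import *
b=arm.get_image("scene")[:,:,::-1].copy();a=arm.get_image("top")[:,:,::-1].copy()
u=np.array([.992,-.127]);v=np.array([.127,.992]);c=np.array([591,-79])
P=lambda z,X=-65:np.array([[*(c+X*u+Y*v),z] for Y in(107,-107)])
print("front lid top corners shut: top",proj("top",P(64)).round(1).tolist(),"scene",proj("scene",P(64)).round(1).tolist(), "at .06 rad",proj("scene",P(72)).round(1).tolist())
for n,im,ps,z in(("top",a,[(310,228),(428,223),(167,192),(209,199)],36),("scene",b,[(336,193),(261,133)],36)):
    for p in ps:
        m,cc,st=topface(im,n,p); print(n,p,np.round(rect(n,m,z),2))
cv2.imwrite("pics/m7.png",np.hstack([cv2.resize(a[90:240,140:440],(400,200),interpolation=2),cv2.resize(b[150:275,190:330],(400,357),interpolation=2)[:200]]) if 0 else np.hstack([cv2.resize(a[110:235,260:400],(400,357),interpolation=2),cv2.resize(b[150:275,190:330],(400,357),interpolation=2)]))
print(arm.read_state()["position"].round(),arm.read_state()["clock"])
E
```

```text
front lid top corners shut: top [[284.3, 187.0], [364.3, 197.0]] scene [[323.4, 225.3], [277.9, 170.5]] at .06 rad [[323.5, 223.5], [277.7, 168.5]]
top (310, 228) [432.22 -32.69  73.17  31.26  -0.9 ]
top (428, 223) [ 4.4386e+02 -3.5364e+02  8.5970e+01  3.2910e+01  3.2000e-01]
top (167, 192) [ 5.7153e+02  3.3751e+02  4.5640e+01  1.5580e+01 -3.9000e-01]
top (209, 199) [551.77 175.28  80.83  23.81   0.75]
scene (336, 193) [435.16 -33.06  69.39  32.93  -0.9 ]
scene (261, 133) [ 4.4996e+02 -3.4825e+02  9.7880e+01  4.1510e+01  3.3000e-01]
[490. 155. 230.] 24.9667
```

View pics/m7.png

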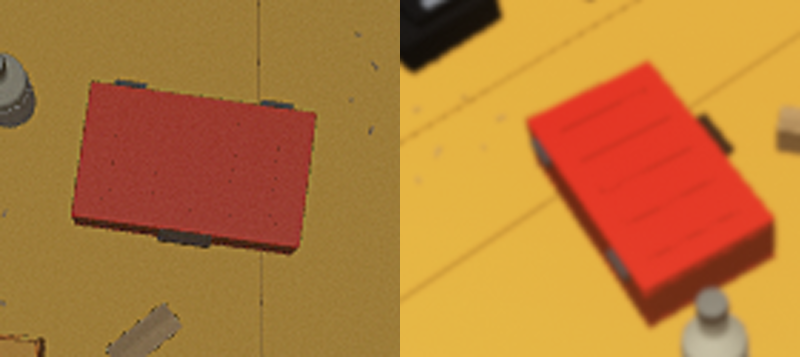

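The lid lies flat with no gap in either view. Under 16 N it stopped at z≈63.4, against 64 for fully shut. Handing in.

```bash
python3 -c "
from bench import arm
s=arm.read_state();print(abs(s['joint_vel']).max(),s['contact_force'].round(1));print(arm.job_done())"
```

```text
0.015113152544891265 [-0.4  0.5  0. ]
the job is handed in; nothing more can be done
None
```

I finished the task and handed it in at about 25 s of the 69 s allowed. No verdict was reported.

- **Wrong block:** I moved the 72 mm block from the right-hand bay to the free half of the grey tray. The camera put it at (509, 240), within 1 mm of where the robot let go.
- **Replacement:** The left-hand block measured 60 mm. I laid the loose 60 mm spacer flat in the right-hand bay, where both cameras measured it at about 60 mm.
- **Lid:** I folded the lid down and pressed it with about 16 N. It stopped at 63.4 mm (64 mm expected when shut), and neither camera showed a gap.

**Last checks:**
- The two other bench spacers were still in place, within about 1.5 mm of their starting positions.
- The left-hand block had not moved before the lid closed.
- The arm was free of contact at hand-in.

**What failed or disagreed:**
- **First grasp:** It was about 12 mm too high on the block, so I opened and gripped again lower.
- **Camera offset:** The two cameras disagreed by 3–6 mm in x, and the top camera matched the robot.
- **Block heights:** Triangulated block tops mostly came out 2–5 mm below the stated heights. The 84 mm bench spacer was 10 mm low, because its outline in the scene view was poor.
- **Final tray check:** The arm hid the tray in the last picture, so those readings are invalid. The tray was last confirmed right after the wrong block was placed.
- **Bystanders:** I checked these only by eye, in the pictures where they were visible, and did not measure them.

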